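Load the brass sleeve and index the test sled to the blue sensor

TASK

First put the brass sleeve over the steel post of the sled, lowering it right down onto the sled before letting go, while the sled is still locked in its starting hole. Then pull up the red lock knob, slide the sled along its rail one hole towards the blue sensor head (away from the yellow lamp head), let the pin drop fully home in that next hole, and finish still gripping the red knob with the pin held fully down. Leave the black sleeve and the other loose things on the bench where they are.

Things in the scene. Friction and masses are not known exactly. Their poses are not given: they have to be found in the camera images.
- sleeve_center (a point): Brass sleeve, a plain upright tube: outside diameter 44 mm, bore 22 mm, 30 mm tall, 200 to 300 g, standing on end on the bench. This point is its centre, 15 mm above its underside; z is its axis.
- post_foot (a point): Foot of the steel post on the sled: on the post's axis, at the sled's flat top face (45 mm above the bench), where the underside of the sleeve comes to rest. The post is 16 mm in diameter and 44 mm tall, the top 10 mm tapering to 8 mm diameter. A seated sleeve has its centre 15 mm above this point. The post stands 70 mm from the red knob's axis, on the sled's centre line, towards the rail's -y end.
- knob_center (a point): Centre of the red knob of the lock plunger: upright cylinder 24 mm in diameter, 32 mm tall, on the sled. With the pin down this point is 75 mm above the bench (30 mm above the sled's top); below the knob is a neck 16 mm in diameter and 14 mm tall. The point moves with the knob.
- plunger (a joint): Lift of the lock plunger in m: 0 is the pin fully down in a hole, upper stop 0.016. It moves straight up. A spring pushes it down, about 4.5 N at 0 and 8 N at 0.012. The pin is clear of the rail above 0.010; let down between holes, the pin rests on the rail at about 0.010. Its rounded tip finds the hole when within about 3 mm of it.
- sled (a joint): Position of the sled along its rail in m, growing towards the rail's +y. It starts at 0, locked in its starting hole (play about 1 mm either way). Holes lie every 0.040 m; the next hole on either side is at +0.040 or -0.040 and a further hole at +0.080 and -0.080; stops at +0.085 and -0.085. With the pin lifted it slides against about 1.5 N of friction; it cannot lift, tip or turn.
- rail: Fixed indexing rail, 330 mm long along its y, 70 mm wide, 26 mm high; origin at the centre of its underside, on the bench. Its y axis is the sliding direction. The sled on it is a white block 64 mm wide and 130 mm long with its top 45 mm above the bench; in the rail's frame, with the sled at 0, the knob's axis is at x = 0, y = +35 mm and the post's axis at x = 0, y = -35 mm.
- sensor: Blue sensor head, a fixed block 50 x 56 mm and 71 mm high, standing behind the rail (115 mm from its centre line, on its +x side); origin at the centre of its underside. In the rail's frame its y is either +5 mm or -75 mm, and the yellow lamp head has the other place. At +5 mm the sled must go to +0.040, at -75 mm to -0.040: the post then stands straight in front of it.
- lamp: Yellow lamp head, the same block in yellow, fixed, in the other place behind the rail; origin at the centre of its underside.
- black_sleeve_center (a point): Black plastic sleeve of the same size as the brass one, to be left alone; this point is its centre, 15 mm above its underside.
- meter: Blue handheld meter lying flat, 75 x 120 mm, 35 mm high; origin at the centre of its underside. Leave alone.
- screwdriver: Screwdriver with a green handle lying on the bench, 160 mm long along its x. Leave alone.
- bottle: Clear plastic bottle with white cap, 60 mm in diameter, 140 mm tall; origin at the centre of its underside. Leave alone.
- dish: White bowl, 90 mm in diameter, 35 mm tall; origin at the centre of its underside. Leave alone.
- jar: Amber glass jar with green lid, 52 mm in diameter, 60 mm tall; origin at the centre of its underside. Leave alone.
Not all that is in view belongs to the job. Several things have the shape of the sensor; the one meant has the colours described above.

How it is judged (in metres and radians):
On the way, in this order (a step that is already met when the one before it is completed fails the run):
1. the gripped brass sleeve is lowered round the post to within 7 mm of the sled's top, with the sled locked in its starting hole (horizontal distance between sleeve_center and post_foot below 0.008 m and z of sleeve_center in the frame of post_foot below 0.022 m and contact force between the fingers and sleeve above 1 N and value of joint sled between -0.005 and 0.005 m and value of joint plunger below 0.003 m), for 0.05 s.
2. the sleeve is let go, seated on the sled round the post, the sled still locked in its starting hole (horizontal distance between sleeve_center and post_foot below 0.006 m and z of sleeve_center in the frame of post_foot between 0.011 and 0.018 m and angle between sleeve_center's own z axis and vertical below 0.12 rad and contact force between the fingers and sleeve below 0.2 N and value of joint sled between -0.005 and 0.005 m and value of joint plunger below 0.003 m), for 0.2 s.
3. the lock knob is pulled up, at least 9 mm, by the gripper (value of joint plunger above 0.009 m and contact force between the fingers and plunger above 1 N and horizontal distance between sleeve_center and post_foot below 0.006 m and z of sleeve_center in the frame of post_foot between 0.011 and 0.018 m and angle between sleeve_center's own z axis and vertical below 0.12 rad), for 0.05 s.
At the end, for the whole second after the job is handed in: The sled is within 4 mm of the next hole on the blue sensor's side (joint value +0.040 or -0.040), at rest, the pin down to within 2 mm, the fingers in contact with the knob with over 3 N, and the brass sleeve upright on the post (axis within 6 mm) and seated on the sled (within 4 mm) (((y of sensor in the frame of rail above -0.035 m and value of joint sled between 0.036 and 0.044 m) or (y of sensor in the frame of rail below -0.035 m and value of joint sled between -0.044 and -0.036 m)) and value of joint plunger below 0.002 m and velocity of joint sled between -0.01 and 0.01 m/s and contact force between the fingers and plunger above 3 N and horizontal distance between sleeve_center and post_foot below 0.006 m and z of sleeve_center in the frame of post_foot between 0.011 and 0.018 m and angle between sleeve_center's own z axis and vertical below 0.12 rad); the arm keeps its last pose, push and grip.
It fails at once if the black sleeve is moved by more than 25 mm (distance of black_sleeve_center from where it was at the start of the episode above 0.025 m).
It fails at once if another loose thing on the bench (meter, screwdriver, bottle, dish, jar) is moved by more than 25 mm (distance of any of meter, screwdriver, bottle, dish, jar from where it was at the start of the episode above 0.025 m).
It also fails if it takes over 51 s, if anything falls off the work surface, if the arm or the gripper's body presses on something with over 40 N, if the wrist force passes 120 N, or if a joint passes its speed limit or range.

ROBOT

A 6-joint arm with a two-finger parallel gripper is mounted at the origin on the work surface. World frame = base frame: x ahead of the robot, y to its left, z up, the work surface at z = 0. Lengths are in mm, angles in rad, forces in N, time in s.
With the tool pointing down it reaches from about 275 to 850 mm from the base axis. Payload 19 kg.
Tool frame: the origin (TCP) lies at the very end of the fingers, on their centre line; the grasp point (between the pads) lies 19 mm behind it (tcp_to_grasp is the z of the grasp point in the tool frame, in mm); z points along the fingers, y is the line along which they close (so a half turn about z gives the same grasp; the last joint's range is limited). The gripper opens to 85 mm and grips with 20 to 120 N. Pads are 22 mm wide; open, the fingers measure 114 mm over their backs; the gripper's body (76 mm by 85 mm) begins 54 mm behind the grasp point. The pads swing forward as they close: fully open they stand 13 mm farther back than shut.
Start: joints at [1.013, 0.15, 1.437, -0, 1.554, -0.134], TCP at [236.456, 524.098, 231.267] pointing down, gripper open.
Joint ranges: [-2.8, 2.8], [-0.68, 2.1], [0.12, 2.68], [-1.39, 4.53], [0.16, 2.79], [-2.81, 2.81]. Speed limits (rad/s): [1.89, 1.89, 2.22, 3.01, 3.01, 3.01].

INTERFACE

Orientations are given as a rotation vector (axis times angle).
In Python, from station import observe, grab_frame, camera_model, sign_off, find_in, place_of, tcp_to_grasp gives the robot as it stands.
- The arm moves only by the tool arm_command, never from a script. Its arguments are lists of equal length, an entry for each row: "grip": the closure, from 0 (fully open) to 1 (shut); "translation": the shift along the tool's x, y, z in cm, a list of three; "roll": the turn about the tool's z in degrees. A call has 1 to 10 rows; each row shifts and turns the commanded pose from where the row before left it, along the tool's axes as they then stand; what a row does not reach is not made up. A row lasts 1/8 s, in which the tool goes at most 62.5 mm and 10.7 degrees, less where a joint would pass 70% of its speed; a pose out of reach is approached as far as the arm can. A call with a gripper value outside its range is refused whole. The fingers move at their own pace and stop on an object; "newtons" is the grip in N (left out, the last holds). Time passes only in rows, so rows that do not move let the fingers close. It gives the time, the measured TCP pose, the force, the opening and the grip force at its end, in the units of the state.
- observe(): the state, without advancing time (a new reading comes with each control period).
- grab_frame(name): name is "scene" or "top"; returns the picture (400x640x3 uint8, red, green, blue); there is no depth.
- camera_model(name): a dict with "fx", "fy", "cx", "cy" (pixels), "R" (3x3) and "t" (3): a world point X has camera coordinates R X + t. Camera axes: x right, y down, z forward; pixel columns grow to the right and rows downward; lengths in mm; the calibration is good to about 2 mm. A picture is of the moment at which its call begins. camera_model takes no time and is no camera call.
- sign_off(): hands the job in; it is judged then, once.
Trained networks look in the newest picture that a camera, given by its name, has taken for a name from the list of things; names that differ only in an ending like _2 or _b are one class to them, and where a whole thing is asked for, a point or a joint stands for the part that bears it (a point fixed in the world has none). Each returns a list of dicts, best first, with "p" (0 to 1); they miss things now and then, are a little off and sometimes report something else, mostly with a low value. They report only what shows in the picture. A call takes as long as a camera call. They do not tell look-alikes from the thing itself.
- find_in(camera, target): "point" ([column, row] as shares, 0 to 1, of the picture: columns of its width, rows of its height, amid what is visible of it).
- place_of(camera, target): "point" ([column, row] as shares, 0 to 1, of the picture: columns of its width, rows of its height: a listed point, or the origin of a listed thing).
The state is a dict: "t": time; "qpos": joint angles; "qd": joint speeds; "joint_torque": joint torques, N m; "position": TCP position; "eef_rot": TCP orientation; "contact_force": force on the tool from outside, world axes, zero at the start; "moment": the same for the moment, N m; "grip_width": opening from 0.0 (shut) to 1.0 (fully open); "grasp_force": force on a finger pad.
Only numpy, scipy, OpenCV 4.12 (cv2) and the standard library are available. Lean on these libraries where they do the work, as an engineer would, in place of code of your own. Each camera call takes 0.05 s, during which the arm holds its last target. There are 200 camera calls.

## Working session

There is one attempt and no reset: what is moved stays moved. The work goes in short steps, Python scripts to look and compute and a tool call to move; the robot and the scene stay as the last step left them, time stands still between calls to the robot, and variables do not carry over. Pictures are saved under pics/ and viewed, at most 10 in all, crops included, and the job is handed in when it is done.

Besides the shell and the picture viewer there is one more tool, called after "Call:" in YAML: its name, and indented under it one key for each argument. arm_command: Moves the arm, as the interface text tells. Its arguments: {"type":"object","properties":{"grip":{"type":"array"},"translation":{"type":"array"},"roll":{"type":"array"},"newtons":{"type":"number"}},"required":["grip","translation","roll"]}

```bash
mkdir -p pics; ls; cat > h.py <<'E'
import numpy as np, cv2
from station import *
def ray(cam,uv):
    m=camera_model(cam);R=np.array(m["R"]);t=np.array(m["t"]).ravel()
    d=R.T@np.array([(uv[0]-m["cx"])/m["fx"],(uv[1]-m["cy"])/m["fy"],1.])
    return -R.T@t,d
def at_z(cam,uv,z):
    o,d=ray(cam,uv);return o+d*(z-o[2])/d[2]
def proj(cam,X):
    m=camera_model(cam);c=np.array(m["R"])@np.array(X,float)+np.array(m["t"]).ravel()
    return np.array([m["fx"]*c[0]/c[2]+m["cx"],m["fy"]*c[1]/c[2]+m["cy"]])
def px(p): return np.array([p[0]*640,p[1]*400])
E
python3 - <<'E'
from h import *
for c in("scene","top"):
    f=grab_frame(c);cv2.imwrite(f"pics/{c}0.png",f[...,::-1])
    for n,z in(("sleeve_center",15),("post_foot",45),("knob_center",75),("rail",0),("sensor",0),("lamp",0),("black_sleeve_center",15)):
        for r in place_of(c,n)[:2]:
            q=px(r["point"]);print(c,n,round(r["p"],2),q.round(0),at_z(c,q,z).round(0)[:2])
s=observe();print(s["t"],s["position"],s["eef_rot"],s["contact_force"],tcp_to_grasp)
E
```

```text
pics
scene sleeve_center 0.71 [417. 198.] [464. 286.]
scene post_foot 0.67 [283. 193.] [581. -43.]
scene knob_center 0.66 [307. 190.] [571.  20.]
scene rail 0.81 [295. 204.] [578. -12.]
scene sensor 0.81 [283. 242.] [691.  -2.]
scene sensor 0.78 [316. 263.] [717.  94.]
scene lamp 0.84 [254. 233.] [692. -80.]
scene black_sleeve_center 0.57 [204. 154.] [ 512. -311.]
top sleeve_center 0.72 [221. 246.] [463. 290.]
top post_foot 0.72 [359. 207.] [579. -48.]
top rail 0.88 [346. 212.] [574. -19.]
top sensor 0.96 [307. 160.] [706.  93.]
top sensor 0.91 [247. 182.] [635. 245.]
top lamp 0.72 [370. 169.] [693. -74.]
top lamp 0.19 [358. 206.] [593. -49.]
top black_sleeve_center 0.84 [460. 245.] [ 504. -306.]
top black_sleeve_center 0.44 [383. 291.] [ 380. -119.]
0.8 [236.45073526 524.10675566 231.27517033] [-6.60700855e-01 -3.07130082e+00  8.88448251e-05] [-0.472386    0.66679462  0.3020518 ] -18.700000000000003
```

View pics/top0.png

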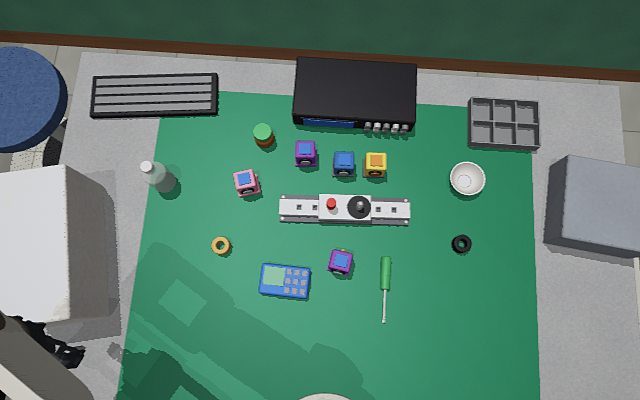

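View pics/scene0.png

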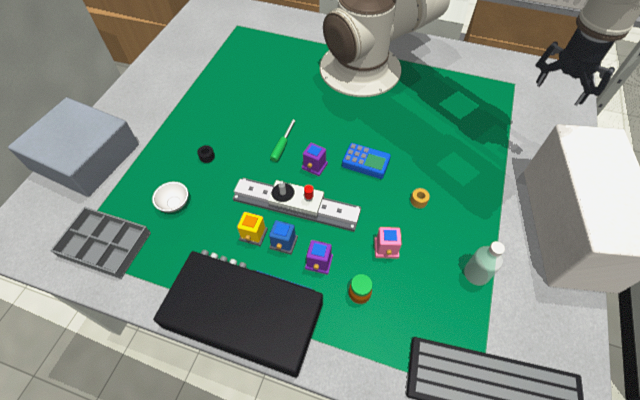

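The sensor candidates in the top view are plain blue at (344,163), purple at (305,153) and (341,261), and pink at (246,182). Only the first is blue bodied, and it stands behind the rail next to the yellow lamp at (376,164). I'll confirm it with a crop and refine the geometry.

```bash
python3 - <<'E'
from h import *
from scipy.spatial.transform import Rotation as Ro
T=cv2.imread("pics/top0.png");S=cv2.imread("pics/scene0.png")
a=cv2.resize(T[130:280,200:400],(800,600),interpolation=cv2.INTER_CUBIC)
b=cv2.resize(S[150:270,230:430],(800,480),interpolation=cv2.INTER_CUBIC)
cv2.imwrite("pics/crop.png",np.vstack([cv2.resize(a,(400,300)),cv2.resize(b,(500,300))[:, :400]]))
def blob(I,box,lo,hi):
    x0,y0,x1,y1=box;h=cv2.cvtColor(I[y0:y1,x0:x1],cv2.COLOR_BGR2HSV)
    m=cv2.inRange(h,lo,hi);n,l,st,c=cv2.connectedComponentsWithStats(m);k=1+np.argmax(st[1:,4])
    ys,xs=np.where(l==k);(cx,cy),r=cv2.minEnclosingCircle(np.c_[xs,ys].astype(np.float32))
    return np.array([cx+x0,cy+y0]),r,st[k]+[x0,y0,0,0,0],c[k]+[x0,y0]
for c,I,bs,bk in(("top",T,(205,230,237,262),(322,192,342,215)),("scene",S,(405,180,435,215),(298,178,320,205))):
    q,r,st,ce=blob(I,bs,(10,90,60),(35,255,255));print(c,"brass",q,r,st,at_z(c,q,15)[:2].round(1),at_z(c,q,25)[:2].round(1))
    q,r,st,ce=blob(I,bk,(0,130,90),(8,255,255));print(c,"knob",q,r,st,at_z(c,ce,75)[:2].round(1),at_z(c,q,85)[:2].round(1))
# triangulate rail axis from the light rail ends in top
h=cv2.cvtColor(T,cv2.COLOR_BGR2HSV);roi=np.zeros(h.shape[:2],np.uint8);roi[185:232,270:420]=255
m=cv2.inRange(h,(0,0,60),(179,90,255))&roi
c=cv2.findContours(m,cv2.RETR_EXTERNAL,cv2.CHAIN_APPROX_NONE)[0];c=max(c,key=cv2.contourArea)
bx=cv2.boxPoints(cv2.minAreaRect(c));P=np.array([at_z("top",p,22)[:2] for p in bx]);print("rail corners",P.round(0),"c",P.mean(0))
s=observe();print(Ro.from_rotvec(s["eef_rot"]).as_matrix().round(3))
for c in("top","scene"):print(c,ray(c,(320,200))[0].round(0))
E
```

```text
top brass [220.88095284 245.19047642] 9.43675422668457 [212 237  19  18 229] [463.9 290.7] [462.7 288.5]
top knob [331.         202.35714245] 4.794335842132568 [327 198   9   9  70] [579.   23.1] [576.6  23.3]
scene brass [419.41935444 197.74193573] 9.869433403015137 [411 188  18  20 285] [462.8 292.3] [470.  291.6]
scene knob [308.5 191.5] 6.96429443359375 [304 185   9  14 109] [575.6  24.8] [582.1  27.9]
rail corners [[ 534.  152.]
 [ 609.  156.]
 [ 622. -179.]
 [ 547. -179.]] c [577.82930767 -12.46316351]
[[-0.912  0.411 -0.   ]
 [ 0.411  0.912 -0.   ]
 [ 0.    -0.    -1.   ]]
top [ 328.   37. 1167.]
scene [1098.  232.  901.]
```

View pics/crop.png

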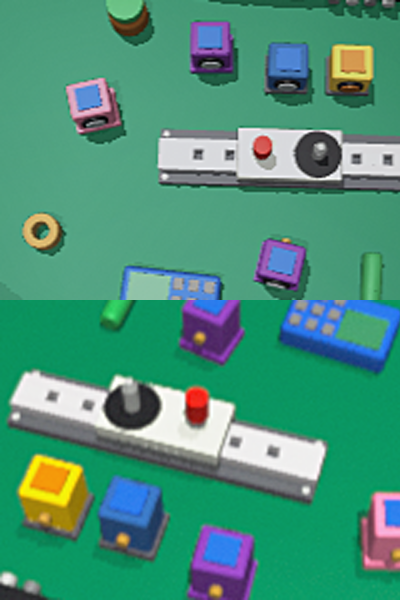

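The crop confirms it. The plain blue head, (288,65) in the top half of the crop, stands between the knob and the post next to the yellow lamp, so it is at rail y ≈ +5 and the sled goes to +0.040. The others have purple or pink bodies. The black disc around the post is just a marking or plate on the sled.

Call:
arm_command:
  grip: [0,0,0,0,0,0]
  translation:
    - [0,0,0]
    - [0,0,0]
    - [0,0,0]
    - [0,0,0]
    - [0,0,0]
    - [0,0,0]
  roll: [10.6,10.6,10.6,10.6,10.6,10.5]

```text
t: 1.55
position: [236.5, 524.1, 231.3]
eef_rot: [-2.185, -2.257, 0.0]
contact_force: [0.5, 0.8, 0.1]
grip_width: 1.002
grasp_force: 0.0
```

Call:
arm_command:
  grip: [0,0,0,0,0,0,0,0,0,0]
  translation:
    - [-3,2.7,0]
    - [-3,2.7,0]
    - [-3,2.7,0]
    - [-3,2.7,0]
    - [-3,2.7,0]
    - [-3,2.7,0]
    - [-3,2.7,0]
    - [-3,2.8,0]
    - [0,0,5]
    - [0,0,4]
  roll: [0,0,0,0,0,0,0,0,0,0]

```text
t: 2.8
position: [462.7, 292.1, 139.8]
eef_rot: [-2.179, -2.263, 0.0]
contact_force: [0.5, 1.0, -0.4]
grip_width: 0.996
grasp_force: 0.0
```

```bash
cat > d.py <<'E'
import sys
from h import *
from scipy.spatial.transform import Rotation as Ro
s=observe();R=Ro.from_rotvec(s["eef_rot"]).as_matrix()
print(round(s["t"],2),s["position"].round(1) if hasattr(s["position"],"round") else np.round(s["position"],1),"yaw of tool y",np.degrees(np.arctan2(R[1,1],R[0,1])).round(2),"tilt",R[:,2].round(3),"F",np.round(s["contact_force"],1),s["grip_width"],s["grasp_force"])
if len(sys.argv)>3: print("move cm",(R.T@(np.array(list(map(float,sys.argv[1:4])))-np.array(s["position"]))/10).round(2))
E
python3 d.py 463.3 290.5 2
```

```text
2.8 [462.7 292.1 139.8] yaw of tool y 2.15 tilt [-0. -0. -1.] F [ 0.5  1.  -0.4] 0.9964686525120583 0.0
move cm [-0.16  0.05 13.78]
```

Call:
arm_command:
  grip: [0,0,0,0,0.3,0.6,0.7,0.7,0.7]
  translation:
    - [-0.16,0.05,4.5]
    - [0,0,4]
    - [0,0,3.3]
    - [0,0,2]
    - [0,0,0]
    - [0,0,0]
    - [0,0,0]
    - [0,0,0]
    - [0,0,0]
  roll: [0,0,0,0,0,0,0,0,0]
  newtons: 30

```text
t: 3.92
position: [463.8, 291.4, 4.6]
eef_rot: [2.177, 2.263, 0.003]
contact_force: [-1.5, -1.6, 6.8]
grip_width: 0.505
grasp_force: 30.4
```

```bash
python3 d.py; python3 - <<'E'
from h import *
I=grab_frame("scene")[...,::-1];J=grab_frame("top")[...,::-1]
a=cv2.resize(I[150:240,370:470],(400,360),interpolation=cv2.INTER_CUBIC);b=cv2.resize(J[200:290,170:270],(400,360),interpolation=cv2.INTER_CUBIC)
cv2.imwrite("pics/grasp.png",np.hstack([a,b]))
E
```

```text
3.92 [463.8 291.4   4.6] yaw of tool y 2.22 tilt [ 0.002  0.001 -1.   ] F [-1.5 -1.6  6.8] 0.504629511494496 30.42947337962687
```

View pics/grasp.png

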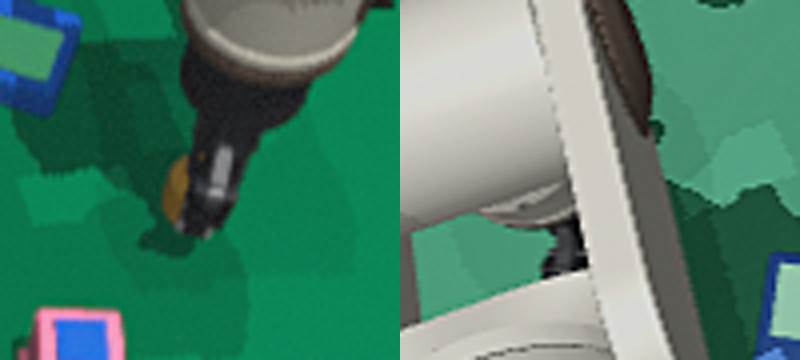

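The sleeve is held: the opening is 43 mm and the brass edge at crop (163,190) hasn't moved since before the grasp. Next I'll lift it and refine the post position from the saved pictures.

Call:
arm_command:
  grip: [0.7,0.7,0.7,0.7]
  translation:
    - [0,0,-2]
    - [0,0,-4]
    - [0,0,-5]
    - [0,0,-4]
  roll: [0,0,0,0]

```text
t: 4.53
position: [463.2, 291.2, 156.0]
eef_rot: [2.177, 2.264, 0.003]
contact_force: [0.2, 0.3, -2.0]
grip_width: 0.509
grasp_force: 31.4
```

```bash
python3 - <<'E'
from h import *
T=cv2.imread("pics/top0.png");S=cv2.imread("pics/scene0.png")
for c,I,(x0,y0,x1,y1) in(("top",T,(342,190,378,224)),("scene",S,(265,174,302,206))):
    g=cv2.cvtColor(I[y0:y1,x0:x1],cv2.COLOR_BGR2GRAY)
    d=(g<75).astype(np.uint8);n,l,st,ce=cv2.connectedComponentsWithStats(d);k=1+np.argmax(st[1:,4])
    ct=max(cv2.findContours((l==k).astype(np.uint8),0,1)[0],key=cv2.contourArea);hull=cv2.convexHull(ct)
    e=cv2.fitEllipse(hull);q=np.array(e[0])+[x0,y0];print(c,"disc",q,e[1],at_z(c,q,46)[:2].round(1))
    f=np.zeros_like(g);cv2.fillConvexPoly(f,hull,1);f[:, :]=f
    m=((g>90)&(f>0)).astype(np.uint8);n,l,st,ce=cv2.connectedComponentsWithStats(m);k=1+np.argmax(st[1:,4]);q=ce[k]+[x0,y0]
    print("post blob",q,st[k],at_z(c,q,67)[:2].round(1))
for P in((580.2,-46.5),):
    for c in("top","scene"): print(c,"foot",proj(c,(*P,45)).round(1),"tip",proj(c,(*P,89)).round(1))
E
python3 d.py 580.2 -46.5 155
```

```text
top disc [358.66177368 206.83337975] (22.260969161987305, 22.747093200683594) [578.9 -46.4]
post blob [359.48780488 204.51219512] [15 11  6  9 41] [580.2 -46.6]
scene disc [282.38992882 192.19748306] (17.152996063232422, 21.621299743652344) [581.  -44.2]
post blob [282.17741935 189.06451613] [14 10  7 11 62] [585.  -41.5]
top foot [358.7 206.4] tip [360.2 202.5]
scene foot [281.7 191.9] tip [280.3 181.9]
4.53 [463.2 291.2 156. ] yaw of tool y 2.22 tilt [ 0.002  0.001 -1.   ] F [ 0.2  0.3 -2. ] 0.5085437283890945 31.39862783253193
move cm [-34.2   10.38   0.09]
```

Call:
arm_command:
  grip: [0.7,0.7,0.7,0.7,0.7,0.7,0.7,0.7,0.7,0.7]
  translation:
    - [-2,0.8,0]
    - [-4,1.2,0]
    - [-4,1.2,0]
    - [-4.2,1.2,0]
    - [-4.2,1.2,0]
    - [-4.2,1.2,0]
    - [-4,1.2,0]
    - [-4,1.2,0]
    - [-3.5,1.1,0]
    - [0,0,4]
  roll: [0,0,0,0,0,0,0,0,0,0]

```text
t: 5.78
position: [581.4, -48.3, 115.7]
eef_rot: [2.177, 2.257, 0.004]
contact_force: [0.2, 0.6, -2.9]
grip_width: 0.507
grasp_force: 31.4
```

```bash
python3 d.py 580 -45.8 98; python3 - <<'E'
from h import *
I=grab_frame("scene")[...,::-1];J=grab_frame("top")[...,::-1]
a=cv2.resize(I[130:220,240:340],(400,360),interpolation=cv2.INTER_CUBIC);b=cv2.resize(J[160:250,310:410],(400,360),interpolation=cv2.INTER_CUBIC)
cv2.imwrite("pics/hover.png",np.hstack([a,b]))
E
```

```text
5.78 [581.4 -48.3 115.7] yaw of tool y 2.08 tilt [ 0.006 -0.002 -1.   ] F [ 0.2  0.6 -2.9] 0.506500186127362 31.380844060331583
move cm [ 0.26 -0.14  1.77]
```

View pics/hover.png

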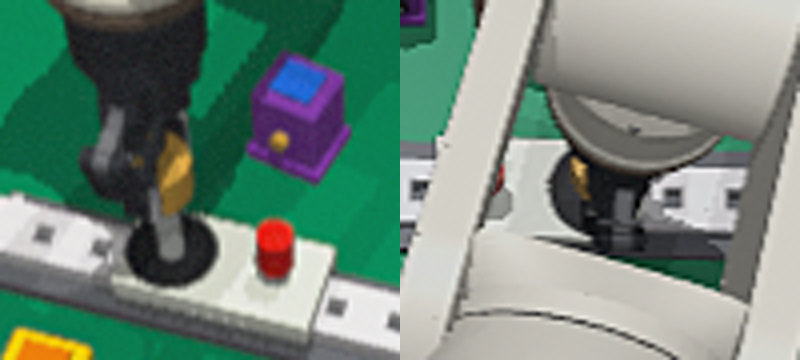

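The hover shot shows the sleeve about 2 cm above the post tip. Its right silhouette edge is at scene crop (192,175), and I'll compare that with the edge predicted from the TCP.

```bash
python3 - <<'E'
from h import *
I=cv2.imread("pics/hover.png")[:, :400]
h=cv2.cvtColor(I,cv2.COLOR_BGR2HSV);m=cv2.inRange(h,(8,90,60),(35,255,255))
m[:,210:]=0;m[220:]=0
ys,xs=np.where(m>0);print("brass px x",240+xs.min()/4,240+xs.max()/4,"y",130+ys.min()/4,130+ys.max()/4)
ang=np.linspace(0,2*np.pi,60)
for z0 in(106,111,116):
    p=np.array([proj("scene",(581.4+22*np.cos(a),-48.3+22*np.sin(a),z0+k)) for a in ang for k in(0,30)])
    print(z0,p.min(0).round(1),p.max(0).round(1))
# mm per px along y
print(proj("scene",(581.4,-38.3,126))-proj("scene",(581.4,-48.3,126)))
E
```

```text
brass px x 255.0 288.25 y 132.0 183.75
106 [268.5 163.3] [287.9 185.5]
111 [268.3 162. ] [287.8 184.3]
116 [268.1 160.7] [287.7 183.1]
[3.8931084  1.08362608]
```

Call:
arm_command:
  grip: [0.7,0.7,0.7,0.7,0.7]
  translation:
    - [0.25,-0.13,0]
    - [0,0,1]
    - [0,0,1]
    - [0,0,1]
    - [0,0,0.5]
  roll: [0,0,0,0,0]

```text
t: 6.5
position: [577.8, -43.2, 77.5]
eef_rot: [-2.178, -2.264, 0.001]
contact_force: [0.3, 0.3, -2.2]
grip_width: 0.51
grasp_force: 31.7
```

Call:
arm_command:
  grip: [0.7,0.7,0.7,0.7,0.7]
  translation:
    - [-0.14,0.1,0]
    - [0,0,0.8]
    - [0,0,0.8]
    - [0,0,0.6]
    - [0,0,0.2]
  roll: [0,0,0,0,0]

```text
t: 7.12
position: [578.7, -44.5, 53.7]
eef_rot: [-2.178, -2.264, 0.001]
contact_force: [0.4, 0.4, -2.7]
grip_width: 0.506
grasp_force: 31.7
```

Call:
arm_command:
  grip: [0.7,0.7,0.7,0.7]
  translation:
    - [0,0,0.2]
    - [0,0,0.15]
    - [0,0,0.1]
    - [0,0,0]
  roll: [0,0,0,0]

```text
t: 7.62
position: [578.9, -44.6, 49.8]
eef_rot: [2.178, 2.264, -0.0]
contact_force: [-0.2, -0.6, -2.0]
grip_width: 0.51
grasp_force: 31.7
```

Call:
arm_command:
  grip: [0.7,0.7,0.7]
  translation:
    - [0,0,0.1]
    - [0,0,0.1]
    - [0,0,0]
  roll: [0,0,0]

```text
t: 8.0
position: [579.1, -44.7, 49.5]
eef_rot: [2.177, 2.263, 0.0]
contact_force: [-11.4, -0.5, 22.7]
grip_width: 0.505
grasp_force: 33.6
```

Contact at z 49.5, matching the expected 49.6, so the sleeve is seated. Releasing.

Call:
arm_command:
  grip: [0.7,0.4,0.2,0,0,0,0]
  translation:
    - [0,0,-0.15]
    - [0,0,0]
    - [0,0,0]
    - [0,0,0]
    - [0,0,0]
    - [0,0,-1]
    - [0,0,-3]
  roll: [0,0,0,0,0,0,0]

```text
t: 8.88
position: [578.2, -44.5, 89.1]
eef_rot: [-2.177, -2.263, 0.002]
contact_force: [-0.4, -1.4, -0.4]
grip_width: 0.997
grasp_force: 0.0
```

Call:
arm_command:
  grip: [0,0,0]
  translation:
    - [0,0,-4]
    - [0,0,-2]
    - [0,0,0]
  roll: [0,0,0]

```text
t: 9.25
position: [579.6, -44.7, 151.4]
eef_rot: [2.176, 2.262, 0.003]
contact_force: [-0.4, -0.5, -0.4]
grip_width: 1.003
grasp_force: 0.0
```

```bash
python3 d.py 577.5 24 58; python3 - <<'E'
from h import *
I=grab_frame("scene")[...,::-1]
cv2.imwrite("pics/seat.png",cv2.resize(I[130:230,220:360],(700,500),interpolation=cv2.INTER_CUBIC))
E
```

```text
9.25 [579.6 -44.7 151.4] yaw of tool y 2.22 tilt [ 0.003 -0.001 -1.   ] F [-0.4 -0.5 -0.4] 1.003366274858495 0.0
move cm [6.88 0.02 9.33]
```

View pics/seat.png

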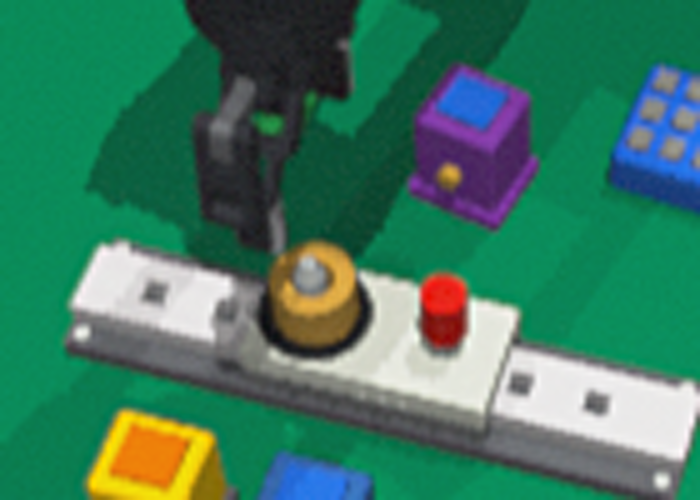

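The sleeve is seated flat round the post (crop 315,300), and the knob (443,310) is still down. Next I'll move over the knob and grip it.

Call:
arm_command:
  grip: [0,0,0,0,0,0,0]
  translation:
    - [3.4,0,0]
    - [3.4,0,0]
    - [0,0,0]
    - [0,0,3.3]
    - [0,0,3]
    - [0,0,2]
    - [0,0,1]
  roll: [0,0,0,0,0,0,0]

```text
t: 10.18
position: [575.5, 22.9, 54.5]
eef_rot: [-2.177, -2.262, 0.003]
contact_force: [-0.3, -0.4, 0.7]
grip_width: 1.0
grasp_force: 0.0
```

Call:
arm_command:
  grip: [0.5,0.9,0.9,0.9,0.9,0.9]
  translation:
    - [0,0,0]
    - [0,0,0]
    - [0,0,0]
    - [0,0,0]
    - [0,0,0]
    - [0,0,0]
  roll: [0,0,0,0,0,0]
  newtons: 60

```text
t: 10.92
position: [577.3, 23.3, 57.3]
eef_rot: [2.177, 2.263, 0.003]
contact_force: [5.0, 0.7, 5.8]
grip_width: 0.265
grasp_force: 59.3
```

Call:
arm_command:
  grip: [0.9,0.9,0.9,0.9]
  translation:
    - [0,0,-0.5]
    - [0,0,-0.5]
    - [0,0,-0.4]
    - [0,0,0]
  roll: [0,0,0,0]

```text
t: 11.42
position: [577.1, 23.3, 70.5]
eef_rot: [2.177, 2.263, 0.002]
contact_force: [10.8, 0.2, -9.4]
grip_width: 0.263
grasp_force: 59.2
```

Call:
arm_command:
  grip: [0.9,0.9,0.9,0.9,0.9,0.9,0.9]
  translation:
    - [0.5,0,0]
    - [0.8,0,0]
    - [0.8,0,0]
    - [0.8,0,0]
    - [0.7,0,0]
    - [0.4,0,0]
    - [0,0,0]
  roll: [0,0,0,0,0,0,0]

```text
t: 12.3
position: [575.6, 63.7, 70.3]
eef_rot: [2.177, 2.263, 0.002]
contact_force: [11.1, 2.2, -9.2]
grip_width: 0.266
grasp_force: 59.2
```

```bash
python3 d.py; python3 - <<'E'
from h import *
I=grab_frame("scene")[...,::-1]
cv2.imwrite("pics/slid.png",cv2.resize(I[130:230,220:360],(700,500),interpolation=cv2.INTER_CUBIC))
E
```

```text
12.3 [575.6  63.7  70.3] yaw of tool y 2.23 tilt [ 0.002  0.    -1.   ] F [11.1  2.2 -9.2] 0.26575249638302323 59.15887176990509
```

View pics/slid.png

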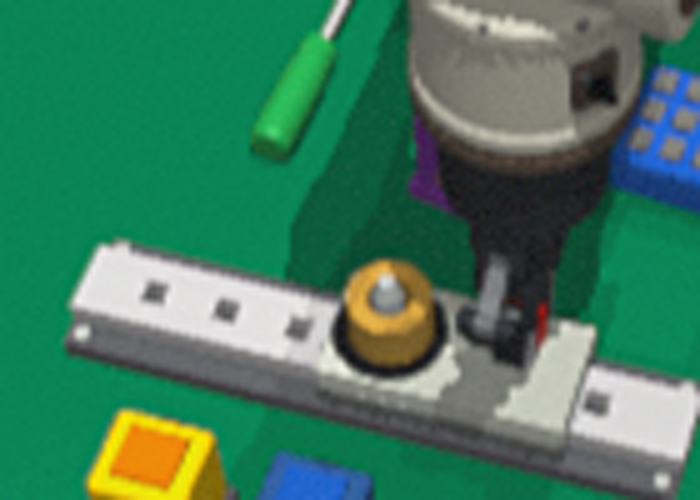

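The sled moved 40.4 mm with the sleeve still seated (crop 388,315). I'll lower the pin.

Call:
arm_command:
  grip: [0.9,0.9,0.9,0.9,0.9]
  translation:
    - [0,0,0.4]
    - [0,0,0.5]
    - [0,0,0.4]
    - [0,0,0.2]
    - [0,0,0]
  roll: [0,0,0,0,0]

```text
t: 12.98
position: [575.8, 63.4, 57.2]
eef_rot: [2.176, 2.263, 0.003]
contact_force: [-0.4, 2.3, 17.5]
grip_width: 0.262
grasp_force: 62.3
```

Call:
arm_command:
  grip: [0.9,0.9]
  translation:
    - [0,0,0]
    - [0,0,0]
  roll: [0,0]

```text
t: 13.22
position: [575.8, 63.4, 57.2]
eef_rot: [2.176, 2.262, 0.003]
contact_force: [-0.9, 1.6, 17.5]
grip_width: 0.261
grasp_force: 62.3
```

```bash
python3 - <<'E'
from h import *
I=grab_frame("scene")[...,::-1]
cv2.imwrite("pics/end.png",cv2.resize(I[130:230,220:360],(700,500),interpolation=cv2.INTER_CUBIC))
E
```

```text
(no output)
```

View pics/end.png

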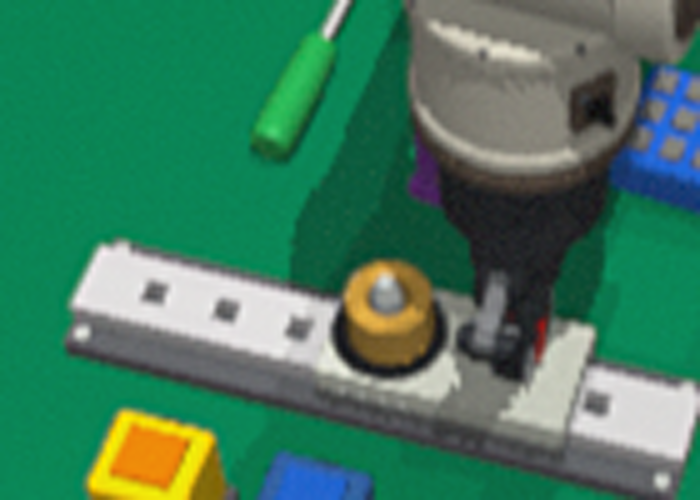

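The end picture shows the sleeve still seated (crop 388,315) and the knob gripped and down (crop 540,340). The TCP is back at its original gripping height and pressing 17 N on the stop.

```bash
python3 -c "
from station import sign_off
print(sign_off())"
```

```text
the job is handed in; nothing more can be done
None
```

Job handed in at about 13 s of the 51 s allowed: the brass sleeve is seated on the post, the sled has moved one hole (+40 mm) towards the blue sensor head, and the pin is down with the red knob still gripped; sign_off gave no verdict.

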